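# Close the bench centrifuge and lock its lid knob

## Robot

A 6-joint arm with a two-finger parallel gripper is mounted at the origin on the work surface. World frame = base frame: x ahead of the robot, y to its left, z up, the work surface at z = 0. Lengths are in m, angles in rad, forces in N, time in s.
With the tool pointing down it reaches from about 0.425 to 0.95 m from the base axis. Payload 3.5 kg.
Tool frame: the origin (TCP) lies at the very end of the fingers, on their centre line; the grasp point (between the pads) lies ctrl.grip_point_offset behind it (ctrl.grip_point_offset is the distance from the TCP to the grasp point, in m); z points along the fingers, y is the direction in which the jaws open and shut (so a half turn about z gives the same grasp; the last joint's range is limited). The gripper opens to 85 mm and grips with 20 to 120 N. Pads are 22 mm wide; open, the fingers measure 114 mm over their backs; the gripper's body (76 mm by 85 mm) begins 54 mm behind the grasp point. The pads swing forward as they close: fully open they stand 13 mm farther back than shut.
Start: joints at [1.167, 0.286, 1.577, -0, 1.279, -0.15], TCP at [0.169, 0.653, 0.231] pointing down, gripper open.
Joint ranges: [-2.77, 2.77], [-0.9, 2.22], [0.21, 2.48], [-1.53, 4.67], [0.24, 2.81], [-2.84, 2.84]. Speed limits (rad/s): [2.79, 2.79, 3.14, 3.14, 3.14, 3.14].

## Interface

Orientations are given as a unit quaternion [x, y, z, w].
In Python, from plant import ctrl gives the robot as it stands.
- The arm moves only by the tool servo_tool, never from a script. Its argument "increments" is a list of rows, each a list of 5 numbers: the opening, from 0 (shut) to 1 (fully open), then the shift along the world's x, y, z in units of 40 mm (1.0 is 40 mm), then the turn about the world's z in units of 5 degrees (1.0 is 5 degrees). A call has exactly 10 rows; each row is the pose to reach, as a shift and turn from the pose measured when the call began; what a row does not reach only later rows make up. A row lasts 1/12 s, in which the tool goes at most 41.7 mm and 7.16 degrees, less where a joint would pass 70% of its speed; a pose out of reach is approached as far as the arm can. A call with a gripper value outside its range is refused whole. The fingers move at their own pace and stop on an object; "grip_force" is the grip in N (left out, the last holds). Time passes only in rows, so rows that repeat a pose let the fingers close, or fill a call up. It gives the time, the measured TCP pose, the force and the opening at its end, in the units of the state.
- ctrl.get_state(): the state, without advancing time (a new reading comes with each control period).
- ctrl.read_camera(name): name is "scene" or "top" or "wrist"; returns a dict with "frame" (384x512x3 uint8, red, green, blue), "K" (3x3 intrinsics, pixels), "extrinsics" (4x4, takes a point from camera to world coordinates). Camera axes: x right, y down, z forward; pixel columns grow to the right and rows downward; lengths in m; the calibration is good to about 2 mm. A picture is of the moment at which its call begins. There is no depth.
- ctrl.sign_off(): hands the job in, once; it reports no verdict.
Trained networks look in a picture, given as the dict that the camera call returned (one of the last four; its "shot" number tells which), for a name from the list of things; names that differ only in an ending like _2 or _b are one class to them, and where a whole thing is asked for, a point or a joint stands for the part that bears it (a point fixed in the world has none). Each returns a list of dicts, best first, with "conf" (0 to 1); they miss things now and then, are a little off and sometimes report something else, mostly with a low value. They report only what shows in the picture. A call takes as long as a camera call.
- ctrl.masks_of(picture, query): "region" (384x512 bool, what is visible of it) and "extent" ([left, top, right, bottom] in pixels, round what is visible of it).
- ctrl.landmark_of(picture, query): "centre" ([row, column] in pixels: a listed point, or the origin of a listed thing).
The state is a dict: "time": time; "qpos": joint angles; "dq": joint speeds; "joint_efforts": joint torques, N m; "eef_pos": TCP position; "tcp_rot": TCP orientation; "contact_force": force on the tool from outside, world axes, zero at the start; "wrist_torque": the same for the moment, N m; "opening": opening from 0.0 (shut) to 1.0 (fully open).
Only numpy, scipy, OpenCV 4.12 (cv2) and the standard library are available. Lean on these libraries where they do the work, as an engineer would, in place of code of your own. Each camera call takes 0.05 s, during which the arm holds its last target. There are 200 camera calls.

## Task

Close the lid of the small bench centrifuge fully, turn the blue bar knob on the lid until its white pointer is in the green band, and then pull the knob straight out to its stop so that the lid is locked. The exact spot where the knob comes out lies somewhere inside the green band and has to be felt for. Let go at the end, leave the lid shut, and leave the glassware, racks and boxes around it where they stand.

Things in the scene. Friction and masses are not known exactly. Their poses are not given: they have to be found in the camera images.
- centrifuge: White bench centrifuge, 220 mm (its x) by 240 mm (its y), body 115 mm high, fixed to the bench. Origin at the centre of its underside; its x axis points from its front panel (with the dark display) to the hinge at its rear; z up.
- lid (a joint): Hinge angle of the white lid (208 mm front to back, 232 wide, 25 thick), rad: 0 shut (level, top 140 mm above the bench), up to 1.6 as it opens up and back. Starts open, its knob side facing away from the robot. The stiff hinge holds it at any angle: up to 12 N at the front edge pushes it shut; about 20 N upward at the knob lifts the shut lid.
- lid_hinge (a point): On the lid's hinge axis, middle of its width, 115 mm above the bench. Axes turn with the lid: x lies in the lid and points from the front edge to the hinge, y along the hinge axis, z out of the lid's outer side. Lid underside at z = 0, outer face at z = 25 mm.
- lid_edge (a point): Middle of the front (free) edge of the lid, on its outer face: 205 mm from the hinge axis. Axes as lid_hinge. Around it the outer face is plain: the round grey knob collar begins 47 mm behind it.
- dial (a joint): Angle of the knob, rad, lid shut: 0 with the white pointer at the middle of the green band (on the collar, towards the centrifuge's front); grows counter-clockwise seen from above; stops at -0.4 and 3.0. Starts at 1.9 to 2.6, so turn it clockwise, in two grasps or more. Light friction, 0.1 N m.
- knob (a joint): How far the knob is pulled out, m: 0 in, 0.014 fully out. Takes about 6 N and stays where left. An inner key must meet a slot first: off the slot the knob rises only about 1.5 mm and stops hard (over about 15 N the lid may lift); on it, it comes right out, shows a green sleeve and turns no more.
- knob_grip (a point): On the knob axis, in the blue bar (78 mm long, 18 thick, 38 high): 18 mm below its top, 28 mm above the black dial plate (82 mm wide). Turns with the knob: x along the bar, away from its white-marked pointer end, z out of the lid. The axis is 100 mm from the hinge, mid-width. Lid shut and knob in: 178 mm above the bench.
- green_band (a point): Middle of the green band on the grey collar (116 mm wide), 49 mm from the knob axis. The band spans dial angles -0.26 to 0.26. The unseen slot's middle lies somewhere from -0.2 to 0.2, differs each time, and takes the key within about 0.05 rad either side: feel for it by light pulls at several angles across the band.
- beaker: Clear plastic beaker, 84 mm wide, 110 mm high; origin under its base. Leave alone.
- bottle_a: Clear bottle with blue cap, 70 mm wide, 150 mm high; origin under its base. Leave alone.
- bottle_b: Amber bottle with blue cap, 70 mm wide, 150 mm high; origin under its base. Leave alone.
- tube_rack: Orange tube rack, 70 by 150 mm, 59 mm high; origin under its middle. Leave alone.
- dish_stack: Stack of red and yellow dishes, 90 mm wide, 62 mm high; origin under its base. Leave alone.
- tip_box: Blue box of yellow pipette tips, 120 by 85 mm, 60 mm high; origin under its middle. Leave alone.

How it is judged:
By the outcome, as a careful person would: the job done as asked, in the order asked, and still so for the second after the job is handed in, with the robot touching nothing.
It also fails if it takes over 67 s, if anything falls off the work surface, if the arm or the gripper's body presses on something with over 40 N, if the wrist force passes 120 N, or if a joint passes its speed limit or range.

## Working session

There is one attempt and no reset: what is moved stays moved. The work goes in short steps, Python scripts to look and compute and a tool call to move; the robot and the scene stay as the last step left them, time stands still between calls to the robot, and variables do not carry over. Pictures are saved under pics/ and viewed, about 8 in all and at most 12, crops included, and the job is handed in when it is done.

Besides the shell and the picture viewer there is one more tool, called after "Emit:" as name([rows], argument=value, ...), one row to a line, values as JSON. servo_tool: Moves the arm, as the interface text tells. Its arguments: {"type":"object","properties":{"increments":{"type":"array"},"grip_force":{"type":"number"}},"required":["increments"]}

```bash
mkdir -p pics; ls; cat > h.py <<'E'
from plant import ctrl
import numpy as np, cv2
def shot(n): return ctrl.read_camera(n)
def save(p,name,s=1.0,crop=None):
    f=p["frame"][:,:,::-1]
    if crop: f=f[crop[1]:crop[3],crop[0]:crop[2]]
    cv2.imwrite("pics/"+name,cv2.resize(f,None,fx=s,fy=s,interpolation=cv2.INTER_CUBIC))
def ray(p,rc):
    K=np.array(p["K"]);E=np.array(p["extrinsics"])
    d=E[:3,:3]@np.linalg.solve(K,[rc[1],rc[0],1.]);return E[:3,3],d/np.linalg.norm(d)
def onz(p,rc,z):
    o,d=ray(p,rc);return o+d*(z-o[2])/d[2]
def tri(a,b):
    A=np.zeros((3,3));v=np.zeros(3)
    for o,d in(a,b):
        M=np.eye(3)-np.outer(d,d);A+=M;v+=M@o
    return np.linalg.solve(A,v)
def proj(p,X):
    E=np.linalg.inv(np.array(p["extrinsics"]));c=np.array(p["K"])@(E[:3,:3]@X+E[:3,3]);return c[1]/c[2],c[0]/c[2]
E
python3 - <<'E'
from h import *
np.set_printoptions(precision=3,suppress=True)
s=ctrl.get_state();print(s, ctrl.grip_point_offset)
P={}
for n in("scene","top"):
    p=P[n]=shot(n);print(n,np.array(p["extrinsics"]))
cv2.imwrite("pics/a.png",cv2.resize(np.hstack([P[n]["frame"] for n in P])[:,:,::-1],(800,300)))
for q in["centrifuge","lid_hinge","lid_edge","knob_grip","green_band","beaker","bottle_a","bottle_b","tube_rack","dish_stack","tip_box"]:
    for n in P:
        for r in ctrl.landmark_of(P[n],q)[:2]: print(q,n,np.round(r["centre"],1),round(r["conf"],2),onz(P[n],r["centre"],0.115 if q=="lid_hinge" else 0.0))
E
```

```text
pics
{'time': 0.0, 'qpos': array([ 1.167,  0.287,  1.578, -0.   ,  1.279, -0.15 ]), 'dq': array([-0.   , -0.001,  0.   ,  0.   ,  0.001,  0.   ]), 'joint_efforts': array([  0.001, -40.598, -29.263,   0.   ,   0.006,   0.   ]), 'eef_pos': array([0.169, 0.653, 0.23 ]), 'tcp_rot': array([ 0.127,  0.992, -0.001, -0.   ]), 'contact_force': array([ 0.26 ,  0.507, -0.122]), 'wrist_torque': array([-0.049,  0.057, -0.003]), 'opening': 1.0008559899154703} 0.0187
scene [[-0.971  0.181 -0.156  0.649]
 [ 0.239  0.758 -0.607  0.634]
 [ 0.008 -0.626 -0.779  0.934]
 [ 0.     0.     0.     1.   ]]
top [[-0.02  -0.989  0.145  0.345]
 [-1.     0.022  0.013  0.003]
 [-0.017 -0.145 -0.989  1.202]
 [ 0.     0.     0.     1.   ]]
centrifuge scene [134.2 205. ] 0.71 [ 0.551 -0.34  -0.   ]
centrifuge scene [204.9 252.9] 0.56 [ 0.479 -0.063  0.   ]
centrifuge top [198.4 286.9] 0.66 [ 0.48  -0.076  0.   ]
centrifuge top [249.6 357.8] 0.37 [ 0.308 -0.301  0.   ]
lid_hinge scene [173.5 210.2] 0.72 [ 0.574 -0.089  0.115]
lid_hinge scene [207.3 251.3] 0.67 [0.505 0.028 0.115]
lid_hinge top [160.7 295.3] 0.93 [ 0.5
[... 483 characters left out ...]
[274.7 255.1] 0.65 [ 0.52   0.129 -0.   ]
beaker top [185.  225.8] 0.96 [0.53  0.126 0.   ]
bottle_a scene [204.4 251.9] 0.15 [ 0.481 -0.066 -0.   ]
bottle_a top [188.8 344.4] 0.91 [ 0.508 -0.268  0.   ]
bottle_a top [218.1 335.1] 0.59 [ 0.412 -0.233  0.   ]
bottle_b scene [204.4 251.9] 0.15 [ 0.481 -0.066 -0.   ]
bottle_b top [188.8 344.4] 0.91 [ 0.508 -0.268  0.   ]
bottle_b top [218.1 335.1] 0.59 [ 0.412 -0.233  0.   ]
tube_rack scene [129.8 291. ] 0.77 [ 0.309 -0.301  0.   ]
tube_rack top [249.6 357.5] 0.64 [ 0.308 -0.3    0.   ]
dish_stack scene [262.8 208.5] 0.69 [0.616 0.075 0.   ]
dish_stack top [159.5 239.8] 0.58 [0.616 0.078 0.   ]
tip_box top [257.2 177.5] 0.82 [0.295 0.286 0.   ]
```

```bash
python3 - <<'E'
from h import *
np.set_printoptions(precision=3,suppress=True)
P={n:shot(n) for n in("scene","top")}
for q in["lid_hinge","lid_edge","knob_grip","green_band"]:
    r=[ctrl.landmark_of(P[n],q)[0] for n in P]
    print(q,[round(x["conf"],2) for x in r],tri(*[ray(P[n],x["centre"]) for n,x in zip(P,r)]))
c=[P["scene"]["frame"][70:310,130:370],P["top"]["frame"][110:290,160:400]]
save(P["scene"],"s1.png",2.5,(130,60,370,300)); save(P["top"],"t1.png",2.8,(150,100,430,300))
E
```

```text
lid_hinge [0.75, 0.69] [ 0.576 -0.082  0.128]
lid_edge [0.85, 0.7] [ 0.496 -0.06   0.301]
knob_grip [0.53, 0.66] [ 0.579 -0.093  0.246]
green_band [0.76, 0.93] [ 0.525 -0.081  0.26 ]
```

View pics/a.png

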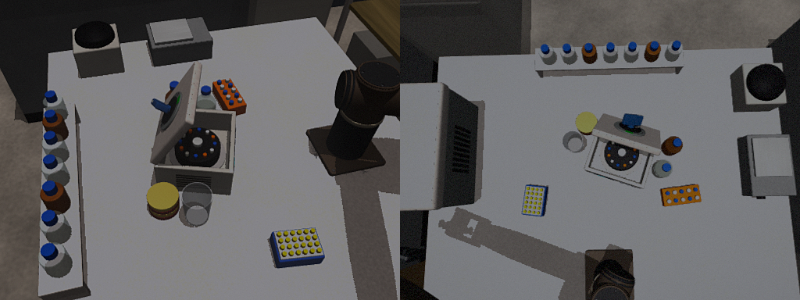

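View pics/t1.png

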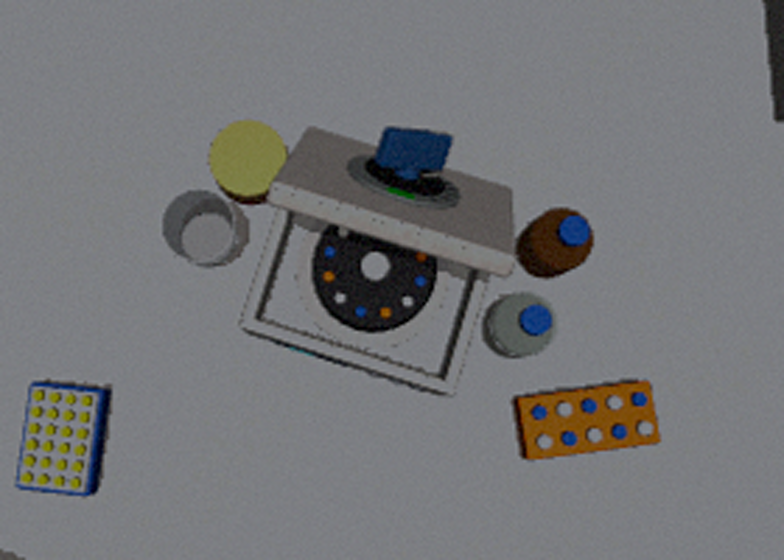

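The view shows the centrifuge with its front towards the robot. The lid is about 60° open, with the knob on the far side. The body's front-rim corners are at crop pixels (242,325) and (452,392).

```bash
python3 - <<'E'
from h import *
np.set_printoptions(precision=3,suppress=True)
p=shot("top");s=shot("scene")
A,B=[onz(p,(100+v/2.8,150+u/2.8),0.115) for u,v in((242,325),(452,392))]
w=A-B;print(A,B,np.linalg.norm(w)); x=np.array([w[1],-w[0],0]);x/=np.linalg.norm(x)
m=(A+B)/2;print("x axis",x,"yaw",np.degrees(np.arctan2(x[1],x[0])),"centre",m+.11*x)
H=ctrl.landmark_of(p,"lid_hinge")[0];h=onz(p,H["centre"],.115);print("hinge",H["conf"],h,"from front",(h-m)@x,"lat",(h-m)@[-x[1],x[0],0])
H=ctrl.landmark_of(s,"lid_hinge")[0];h2=onz(s,H["centre"],.115);print("hinge",H["conf"],h2,"from front",(h2-m)@x)
for q in["lid_edge","knob_grip","green_band"]:
    t=tri(*[ray(P,ctrl.landmark_of(P,q)[0]["centre"]) for P in(p,s)])
    d=t-(m+.21*x);print(q,t,"rel hinge~: along",d@x,"lat",d@[-x[1],x[0],0],"up",t[2]-.115)
E
```

```text
[0.418 0.084 0.115] [ 0.342 -0.137  0.115] 0.23320812426491205
x axis [ 0.946 -0.323  0.   ] yaw -18.827196723064223 centre [ 0.484 -0.062  0.115]
hinge 0.95 [ 0.577 -0.096  0.115] from front 0.2088876480044845 lat -0.0016203610050554522
hinge 0.75 [ 0.578 -0.085  0.115] from front 0.2059185540035717
lid_edge [ 0.496 -0.06   0.307] rel hinge~: along -0.08918874310879822 lat 0.006166551055505692 up 0.19217120723102704
knob_grip [ 0.578 -0.099  0.227] rel hinge~: along 0.00037283695936762726 lat -0.004472634979975647 up 0.1120611366187216
green_band [ 0.529 -0.082  0.261] rel hinge~: along -0.05079801170947741 lat -0.0039321930460438324 up 0.14582187400850916
```

View pics/s1.png

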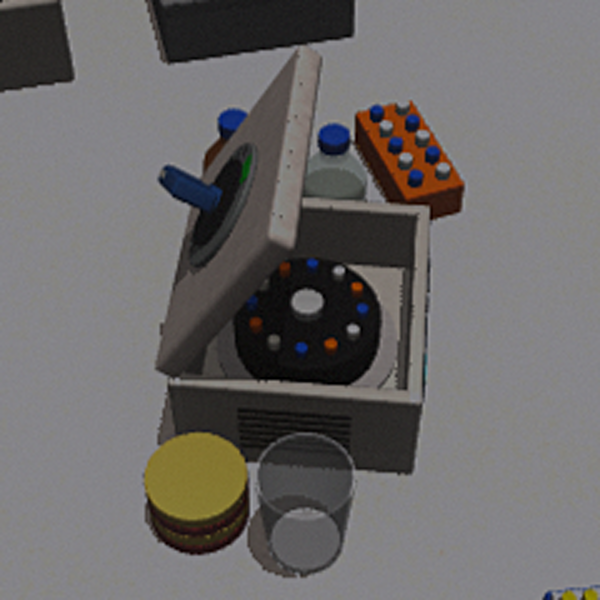

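Emit:
servo_tool([
  [0,0.5,-0.5,0.7,0],
  [0,1,-1.2,1.2,0],
  [0,1.6,-2,1.7,-0.2],
  [0,2.2,-2.8,2.2,-0.4],
  [0,2.8,-3.6,2.7,-0.6],
  [0,3.4,-4.4,3.1,-0.8],
  [0,4,-5.2,3.4,-0.8],
  [0,4.6,-6,3.6,-0.8],
  [0,5.1,-6.8,3.6,-0.8],
  [0,5.6,-7.6,3.6,-0.8],
], grip_force=40)

```text
time: 3.03
eef_pos: [0.3936, 0.3492, 0.377]
tcp_rot: [0.161, 0.987, 0.001, 0.001]
contact_force: [0.3, 0.1, 0.3]
opening: -0.001
```

Emit:
servo_tool([
  [0,0.3,-1,0,0],
  [0,0.7,-2,0,0],
  [0,1.1,-3,0,0],
  [0,1.5,-4,0,0],
  [0,1.9,-5,0,0],
  [0,2.3,-6,0,0],
  [0,2.6,-7,0,0],
  [0,3,-8,0,0],
  [0,3.3,-9,0,0],
  [0,3.7,-10,0,0],
])

```text
time: 3.87
eef_pos: [0.5375, -0.0418, 0.3774]
tcp_rot: [0.161, 0.987, 0.001, 0.002]
contact_force: [1.3, 0.3, -0.1]
opening: 0.001
```

Emit:
servo_tool([
  [0,0.05,-0.9,0,0],
  [0,0.05,-1,0,0],
  [0,0.05,-1,-0.7,0],
  [0,0.05,-1,-1.4,0],
  [0,0.05,-1,-1.9,0],
  [0,0.05,-1,-2.3,0],
  [0,0.05,-1,-2.3,0],
  [0,0.05,-1,-2.3,0],
  [0,0.05,-1,-2.3,0],
  [0,0.05,-1,-2.3,0],
])

```text
time: 4.7
eef_pos: [0.5403, -0.0819, 0.2876]
tcp_rot: [0.161, 0.987, 0.001, 0.003]
contact_force: [0.3, 0.4, -0.2]
opening: -0.0
```

```bash
python3 - <<'E'
from h import *
np.set_printoptions(precision=2,suppress=True)
st=ctrl.get_state();t=np.array(st["eef_pos"]);print(t,st["contact_force"])
H=np.array([.577,-.094,.115]);x=np.array([.946,-.323,0])
for d in(58,52,46,40,34,28,22,16,10,5,0):
    f=np.radians(d);n=.023+.014*np.sin(f);s=.185
    print(d,(H+x*(-s*np.cos(f)+n*np.sin(f))+[0,0,s*np.sin(f)+n*np.cos(f)]-t)/.04)
p=shot("scene");save(p,"s2.png",2.5,(130,60,370,300))
E
```

```text
[ 0.54 -0.08  0.29] [ 0.28  0.41 -0.17]
58 [-0.7   0.25  0.07]
52 [-1.14  0.4  -0.15]
46 [-1.56  0.54 -0.41]
40 [-1.95  0.68 -0.73]
34 [-2.3   0.8  -1.09]
28 [-2.62  0.9  -1.49]
22 [-2.89  1.   -1.93]
16 [-3.11  1.07 -2.39]
10 [-3.29  1.13 -2.89]
5 [-3.39  1.17 -3.31]
0 [-3.46  1.19 -3.74]
```

View pics/s2.png

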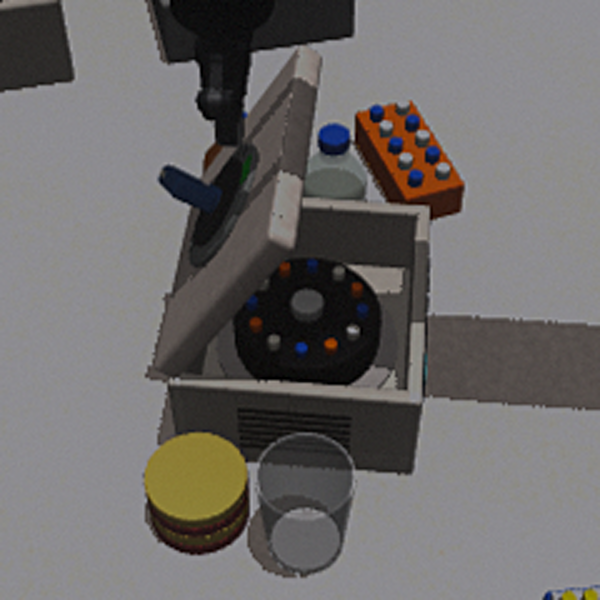

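Fingers are behind the outer face, clear of the knob (about crop px 228,140). I'll sweep the lid shut along its arc.

Emit:
servo_tool([
  [0,-0.4,0.14,0.05,0],
  [0,-0.7,0.25,0.07,0],
  [0,-0.95,0.33,-0.04,0],
  [0,-1.15,0.4,-0.15,0],
  [0,-1.35,0.47,-0.28,0],
  [0,-1.56,0.54,-0.41,0],
  [0,-1.75,0.61,-0.57,0],
  [0,-1.95,0.68,-0.73,0],
  [0,-2.13,0.74,-0.9,0],
  [0,-2.3,0.8,-1.09,0],
])

```text
time: 5.58
eef_pos: [0.4475, -0.0495, 0.2434]
tcp_rot: [0.161, 0.987, 0.001, 0.003]
contact_force: [2.7, 0.2, 2.4]
opening: 0.001
```

Emit:
servo_tool([
  [0,-0.3,0.09,-0.39,0],
  [0,-0.44,0.14,-0.6,0],
  [0,-0.57,0.19,-0.83,0],
  [0,-0.68,0.23,-1.05,0],
  [0,-0.79,0.26,-1.29,0],
  [0,-0.88,0.29,-1.54,0],
  [0,-0.97,0.32,-1.79,0],
  [0,-1.02,0.34,-2,0],
  [0,-1.07,0.36,-2.21,0],
  [0,-1.11,0.37,-2.4,0],
])

```text
time: 6.42
eef_pos: [0.4028, -0.0347, 0.1463]
tcp_rot: [0.161, 0.987, 0.001, 0.003]
contact_force: [1.0, 0.4, 3.0]
opening: 0.003
```

Emit:
servo_tool([
  [0,0,0,-0.08,0],
  [0,0,0,-0.15,0],
  [0,0,0,-0.2,0],
  [0,0,0,-0.24,0],
  [0,0,0,-0.24,0],
  [0,0,0,-0.24,0],
  [0,0,0,-0.24,0],
  [0,0,0,-0.24,0],
  [0,0,0,-0.24,0],
  [0,0,0,-0.24,0],
])

```text
time: 7.25
eef_pos: [0.402, -0.0344, 0.1399]
tcp_rot: [0.16, 0.987, 0.001, 0.0]
contact_force: [-12.0, 3.8, 21.5]
opening: -0.002
```

```bash
python3 - <<'E'
from h import *
s=ctrl.get_state();print(s["contact_force"],s["eef_pos"])
E
```

```text
[-11.95390819   3.83992488  21.50112671] [ 0.40195906 -0.03442245  0.13988057]
```

Emit:
servo_tool([
  [0,0,0,0.5,0],
  [0,0,0,1.4,0],
  [0.5,0,0,2.3,0],
  [1,0,0,3.2,0],
  [1,0,0,3.9,0],
  [1,0,0,3.9,0],
  [1,0,0,3.9,0],
  [1,0,0,3.9,0],
  [1,0,0,3.9,0],
  [1,0,0,3.9,0],
])

```text
time: 8.08
eef_pos: [0.4013, -0.0343, 0.2939]
tcp_rot: [0.161, 0.987, 0.001, -0.002]
contact_force: [-0.0, 0.2, 0.1]
opening: 1.0
```

```bash
python3 - <<'E'
from h import *
np.set_printoptions(precision=3,suppress=True)
s=ctrl.get_state();print(s["contact_force"],s["eef_pos"])
P={n:shot(n) for n in("wrist","scene","top")}
x=np.array([.946,-.323,0])
Z={"lid_hinge":.115,"lid_edge":.14,"knob_grip":.178,"green_band":.15}
for q in Z:
  for n in P:
    for r in ctrl.landmark_of(P[n],q)[:1]: print(q,n,np.round(r["centre"],0),round(r["conf"],2),onz(P[n],r["centre"],Z[q]))
f=np.hstack([P["wrist"]["frame"],P["scene"]["frame"][60:300,130:370].repeat(2,0).repeat(2,1)[48:432]])[:,:,::-1]
cv2.imwrite("pics/b.png",cv2.resize(f,(800,310)))
for n in P:
  for r in ctrl.masks_of(P[n],"knob_grip")[:1]:
    m=r["region"];ys,xs=np.nonzero(m);Q=np.array([onz(P[n],(a,b),.19)[:2] for a,b in zip(ys,xs)])
    c,(w),a=cv2.minAreaRect(Q.astype(np.float32)*1000);print(n,r["conf"],m.sum(),c,w,a)
E
```

```text
[-0.028  0.184  0.081] [ 0.401 -0.034  0.294]
lid_hinge wrist [306. 257.] 0.6 [ 0.572 -0.094  0.115]
lid_hinge scene [174. 211.] 0.93 [ 0.572 -0.089  0.115]
lid_hinge top [162. 292.] 0.83 [ 0.577 -0.088  0.115]
lid_edge wrist [164. 260.] 0.8 [ 0.385 -0.027  0.14 ]
lid_edge scene [175. 300.] 0.59 [ 0.381 -0.017  0.14 ]
lid_edge top [227. 273.] 0.57 [ 0.381 -0.024  0.14 ]
knob_grip wrist [266. 257.] 0.68 [ 0.479 -0.062  0.178]
knob_grip scene [158. 254.] 0.85 [ 0.479 -0.057  0.178]
knob_grip top [188. 286.] 0.36 [ 0.489 -0.063  0.178]
green_band wrist [212. 257.] 0.95 [ 0.432 -0.046  0.15 ]
green_band scene [166. 276.] 0.7 [ 0.43  -0.045  0.15 ]
green_band top [255. 176.] 0.37 [0.308 0.254 0.15 ]
wrist 0.94 2155 (472.145751953125, -61.77590560913086) (36.0911979675293, 83.79570770263672) 19.83133316040039
scene 0.68 432 (482.7991943359375, -52.509246826171875) (37.716331481933594, 97.37674713134766) 10.094366073608398
top 0.4 46 (492.23297119140625, -83.46199035644531) (25.317520141601562, 14.197381019592285) 88.69507598876953
```

View pics/b.png

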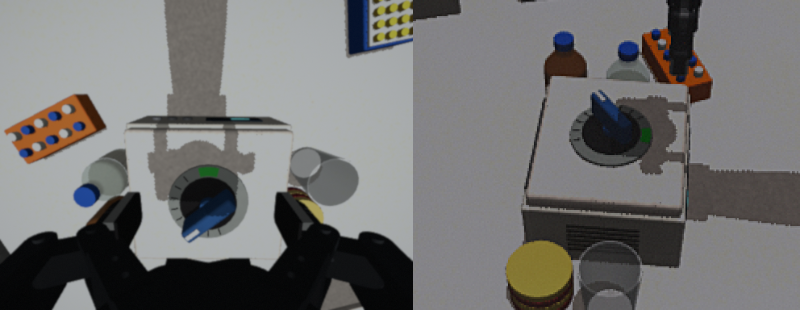

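Shut lid confirmed: the knob is at about (0.479, -0.061) and its pointer faces the rear-right, so the dial is at about 2.24 rad. Next I'll align with the bar.

Emit:
servo_tool([
  [1,0.7,-0.25,-0.3,-1.4],
  [1,1.4,-0.5,-0.7,-2.8],
  [1,1.95,-0.67,-1.1,-4.2],
  [1,1.95,-0.67,-1.5,-5.6],
  [1,1.95,-0.67,-1.5,-7],
  [1,1.95,-0.67,-1.5,-8.4],
  [1,1.95,-0.67,-1.5,-9.8],
  [1,1.95,-0.67,-1.5,-10.4],
  [1,1.95,-0.67,-1.5,-10.4],
  [1,1.95,-0.67,-1.5,-10.4],
], grip_force=60)

```text
time: 9.82
eef_pos: [0.48, -0.0612, 0.2359]
tcp_rot: [0.576, 0.817, 0.001, 0.0]
contact_force: [-0.7, -1.1, 0.3]
opening: 1.002
```

```bash
python3 - <<'E'
from h import *
np.set_printoptions(precision=3,suppress=True)
s=ctrl.get_state();t=s["eef_pos"];q=s["tcp_rot"];print(t,q,s["qpos"],"thy",np.degrees(2*np.arctan2(q[1],q[0]))-90)
p=shot("wrist")
r=ctrl.landmark_of(p,"knob_grip");print([(x["centre"],x["conf"],onz(p,x["centre"],.178)) for x in r[:1]])
for r in ctrl.masks_of(p,"knob_grip")[:1]:
    ys,xs=np.nonzero(r["region"]);Q=np.array([onz(p,(a,b),.19)[:2] for a,b in zip(ys,xs)]);print(r["conf"],cv2.minAreaRect(Q.astype(np.float32)*1000))
save(p,"w2.png",1.2)
E
```

```text
[ 0.48  -0.061  0.236] [0.576 0.817 0.001 0.   ] [-0.338 -0.151  2.029  0.001  1.262 -0.681] thy 19.619899519873343
[([212.2, 256.0], 0.82, array([ 0.48 , -0.066,  0.178]))]
0.86 ((480.311279296875, -60.59686279296875), (19.962997436523438, 82.22772216796875), 19.65830421447754)
```

View pics/w2.png

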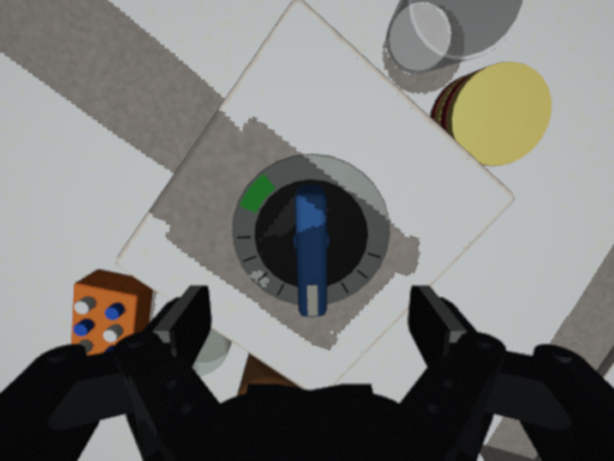

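Jaws are aligned with the bar: axis at image (312,240), pointer towards the bottom, green band at (257,193), about 130° clockwise away. I'll go down and grip.

Emit:
servo_tool([
  [1,0,0,-0.6,0],
  [1,0,0,-1.2,0],
  [1,0,0,-1.6,0],
  [1,0,0,-1.82,0],
  [0,0,0,-1.82,0],
  [0,0,0,-1.82,0],
  [0,0,0,-1.82,0],
  [0,0,0,-1.82,0],
  [0,0,0,-1.82,0],
  [0,0,0,-1.82,0],
], grip_force=60)

```text
time: 10.8
eef_pos: [0.4812, -0.0613, 0.1646]
tcp_rot: [0.577, 0.817, 0.002, 0.002]
contact_force: [2.4, 0.7, 2.0]
opening: 0.204
```

Emit:
servo_tool([
  [0,0,0,0,0],
  [0,0,0,0,-1],
  [0,0,0,0,-2],
  [0,0,0,0,-3],
  [0,0,0,0,-4],
  [0,0,0,0,-5],
  [0,0,0,0,-6],
  [0,0,0,0,-7],
  [0,0,0,0,-8],
  [0,0,0,0,-8],
])

```text
time: 11.63
eef_pos: [0.4807, -0.0612, 0.1646]
tcp_rot: [0.822, 0.57, 0.0, 0.002]
contact_force: [-1.0, -0.4, 0.7]
opening: 0.2
```

Emit:
servo_tool([
  [0,0,0,0,-1],
  [0,0,0,0,-2],
  [0,0,0,0,-3.2],
  [0,0,0,0,-4.4],
  [0,0,0,0,-5.6],
  [0,0,0,0,-6.8],
  [0,0,0,0,-8],
  [0,0,0,0,-9.2],
  [0,0,0,0,-10.4],
  [0,0,0,0,-11],
])

```text
time: 12.47
eef_pos: [0.4802, -0.0606, 0.1646]
tcp_rot: [0.992, 0.125, -0.001, 0.001]
contact_force: [-1.8, 0.8, 1.1]
opening: 0.201
```

Emit:
servo_tool([
  [0,0,0,0,-1],
  [0,0,0,0,-2],
  [0,0,0,0,-3],
  [0,0,0,0,-4],
  [0,0,0,0,-4.5],
  [0,0,0,0,-4.5],
  [0,0,0,0,-4.5],
  [0,0,0,0,-4.5],
  [0,0,0,0,-4.5],
  [0,0,0,0,-4.5],
])

```text
time: 13.3
eef_pos: [0.4802, -0.0603, 0.1646]
tcp_rot: [0.998, -0.07, -0.001, 0.001]
contact_force: [0.0, 2.9, -0.0]
opening: 0.204
```

```bash
python3 - <<'E'
from h import *
np.set_printoptions(precision=3,suppress=True)
s=ctrl.get_state();t=s["eef_pos"];q=s["tcp_rot"];th=np.degrees(2*np.arctan2(q[1],q[0]))-90;print(t,s["contact_force"],s["wrist_torque"],s["qpos"],"thy",th,"dial est",128.5+th-19.6)
p=shot("wrist");save(p,"w3.png",1.2)
E
```

```text
[ 0.48  -0.06   0.165] [ 0.025  2.941 -0.01 ] [ 0.566  0.038 -0.006] [-0.334 -0.073  2.095 -0.002  1.122  1.378] thy -98.06513030812646 dial est 10.834869691873543
```

View pics/w3.png

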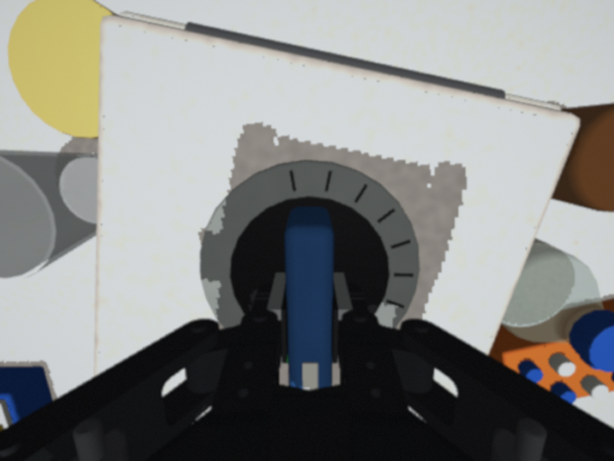

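The pointer is just short of the band's middle, with the dial near +0.2 rad. First light pull here.

Emit:
servo_tool([
  [0,0,0,0.02,0],
  [0,0,0,0.04,0],
  [0,0,0,0.06,0],
  [0,0,0,0.075,0],
  [0,0,0,0.075,0],
  [0,0,0,0.075,0],
  [0,0,0,0.075,0],
  [0,0,0,0.075,0],
  [0,0,0,0.075,0],
  [0,0,0,0.075,0],
])

```text
time: 14.18
eef_pos: [0.4801, -0.0602, 0.1675]
tcp_rot: [0.998, -0.07, -0.002, 0.0]
contact_force: [2.0, 2.3, -5.9]
opening: 0.204
```

Emit:
servo_tool([
  [0,0,0,0.02,0],
  [0,0,0,0.04,0],
  [0,0,0,0.05,0],
  [0,0,0,0.05,0],
  [0,0,0,0.05,0],
  [0,0,0,0.05,0],
  [0,0,0,0.05,0],
  [0,0,0,0.05,0],
  [0,0,0,0.05,0],
  [0,0,0,0.05,0],
])

```text
time: 15.02
eef_pos: [0.4801, -0.0603, 0.1697]
tcp_rot: [0.998, -0.07, -0.002, 0.001]
contact_force: [2.0, 1.6, -3.3]
opening: 0.199
```

Emit:
servo_tool([
  [0,0,0,0.02,0],
  [0,0,0,0.04,0],
  [0,0,0,0.06,0],
  [0,0,0,0.08,0],
  [0,0,0,0.1,0],
  [0,0,0,0.12,0],
  [0,0,0,0.12,0],
  [0,0,0,0.12,0],
  [0,0,0,0.12,0],
  [0,0,0,0.12,0],
])

```text
time: 15.85
eef_pos: [0.4802, -0.0602, 0.1747]
tcp_rot: [0.998, -0.07, -0.002, 0.001]
contact_force: [1.4, 1.7, -3.6]
opening: 0.2
```

```bash
python3 - <<'E'
from h import *
s=ctrl.get_state();print(s["contact_force"],s["wrist_torque"],s["eef_pos"])
a=shot("scene");b=shot("wrist")
f=np.hstack([cv2.resize(a["frame"][90:250,170:330],(400,400),interpolation=cv2.INTER_CUBIC),cv2.resize(b["frame"][120:344,150:374],(400,400))])
cv2.imwrite("pics/c.png",f[:,:,::-1])
E
```

```text
[ 1.37128788  1.71935236 -3.55381639] [ 0.34289198 -0.29474076 -0.02821397] [ 0.48016622 -0.06023273  0.17471381]
```

View pics/c.png

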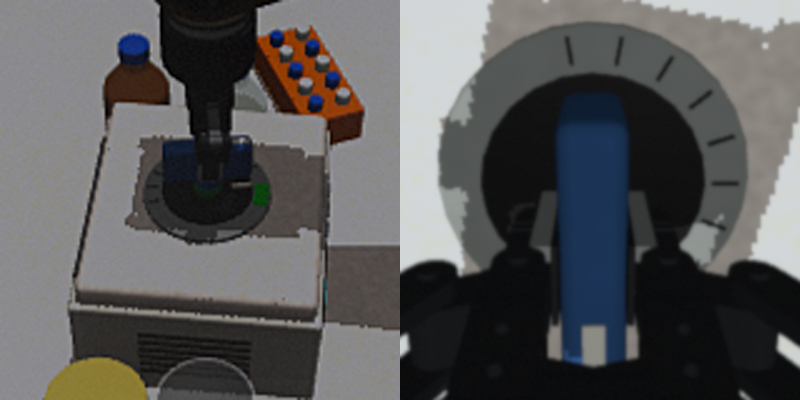

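The green sleeve is showing under the bar (crop px 207,185) and the lid is level, so the first angle was on the slot. I'll pull to the stop.

Emit:
servo_tool([
  [0,0,0,0.02,0],
  [0,0,0,0.04,0],
  [0,0,0,0.06,0],
  [0,0,0,0.08,0],
  [0,0,0,0.1,0],
  [0,0,0,0.12,0],
  [0,0,0,0.135,0],
  [0,0,0,0.135,0],
  [0,0,0,0.135,0],
  [0,0,0,0.135,0],
])

```text
time: 16.78
eef_pos: [0.48, -0.0602, 0.1788]
tcp_rot: [0.998, -0.07, -0.002, 0.0]
contact_force: [5.3, -0.4, -12.8]
opening: 0.199
```

At the stop: 14.2 mm travel and the force rose to 13 N. Releasing and retreating upward.

Emit:
servo_tool([
  [0.4,0,0,0,0],
  [0.7,0,0,0,0],
  [1,0,0,0,0],
  [1,0,0,0,0],
  [1,0,0,0,0],
  [1,0,0,0,0],
  [1,0,0,0.7,0],
  [1,0,0,1.6,0],
  [1,0,0,2.5,0],
  [1,0,0,3.2,0],
])

```text
time: 17.62
eef_pos: [0.4803, -0.0604, 0.31]
tcp_rot: [0.998, -0.07, -0.0, 0.001]
contact_force: [0.5, -0.7, 0.1]
opening: 1.003
```

Emit:
servo_tool([
  [1,0,0,0.5,0],
  [1,0,0.5,1,0],
  [1,0,1.4,1,0],
  [1,0,2.3,1,0],
  [1,0,3.2,1,0],
  [1,0,4,1,0],
  [1,0,4.8,1,0],
  [1,0,5.5,1,0],
  [1,0,5.5,1,0],
  [1,0,5.5,1,0],
])

```text
time: 18.45
eef_pos: [0.48, 0.1607, 0.3501]
tcp_rot: [0.998, -0.069, -0.0, 0.001]
contact_force: [-0.7, 0.4, -0.3]
opening: 1.001
```

```bash
python3 - <<'E'
from h import *
np.set_printoptions(precision=3,suppress=True)
s=ctrl.get_state();print(s["contact_force"],s["eef_pos"],s["time"])
a=shot("scene");b=shot("top")
k=[ctrl.landmark_of(p,"knob_grip")[0] for p in(a,b)];print([x["conf"] for x in k],tri(*[ray(p,x["centre"]) for p,x in zip((a,b),k)]))
f=np.hstack([cv2.resize(p["frame"][r:r+160,c:c+160],(400,400),interpolation=cv2.INTER_CUBIC) for p,r,c in((a,90,170),(b,120,205))])
cv2.imwrite("pics/d.png",f[:,:,::-1])
E
```

```text
[-0.724  0.416 -0.312] [0.48  0.161 0.35 ] 18.45
[0.76, 0.7] [ 0.484 -0.062  0.189]
```

View pics/d.png

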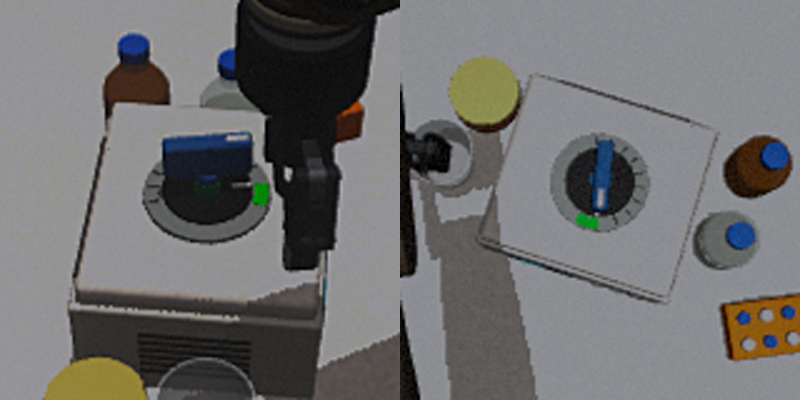

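The lid is level and shut, the knob stands out at z ≈ 0.189 with its green sleeve showing, the pointer is at the band and nothing nearby has moved.

```bash
python3 -c "
from plant import ctrl
print(ctrl.sign_off())"
```

```text
the job is handed in; nothing more can be done
None
```

The centrifuge lid is shut and locked, and the job was handed in at about 18.5 s of the 67 s allowed.

- **Lid:** I swept it shut with the closed fingers along its arc. It seated at 140 mm under about 21 N.
- **Knob turn:** I gripped the bar once and turned it about 118° clockwise, to roughly +0.2 rad. No second grasp was needed because the wrist had enough range.
- **Pull:** The first light pull, at that angle, was already on the slot. The knob came out 14.2 mm and the force then rose to 13 N, so it was at its stop.
- **Release:** I opened the gripper, rose straight up and moved aside.

**Last checks:** The final pictures show the lid level, the green sleeve visible and the pointer at the band. The surrounding items in view were unmoved, and the tool felt no contact force. The knob measured about 189 mm high against the expected 192 mm, which is within measuring error.

The pointer sits towards one side of the band. Tool angle and picture put it at 0.19 to 0.22 rad, inside the band's 0.26 limit. No check failed.

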